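# Gap check under a cupboard door with a stepped feeler

## Robot

A 6-joint arm with a two-finger parallel gripper is mounted at the origin on a cart in front of the work surface, level with it; the furniture and walls round the work are solid. World frame = base frame: x ahead of the robot, y to its left, z up, the work surface at z = 0. Lengths are in m, angles in rad, forces in N, time in s.
With the tool pointing down it reaches from about 0.35 to 0.85 m from the base axis. Payload 8.1 kg.
Tool frame: the origin (TCP) lies on the centre line of the jaws, within the pads' length; the fingertips stand 17 mm ahead of it and the grasp point (between the pads) lies 2 mm behind it; z points along the fingers, y is the line along which they close (so a half turn about z gives the same grasp; the last joint's range is limited). The gripper opens to 93 mm and grips with 3 to 60 N. Pads are 15 mm wide; open, the fingers measure 128 mm over their backs; the gripper's body (75 mm by 188 mm) begins 65 mm behind the grasp point.
Start: joints at [-1.335, 0.13, 1.488, -0, 1.523, -0.085], TCP at [0.189, -0.569, 0.236] pointing down, gripper open.
Joint ranges: [-2.96, 2.96], [-0.89, 2.26], [0.02, 2.5], [-1.34, 4.48], [0, 2.73], [-2.66, 2.66]. Speed limits (rad/s): [2.39, 2.39, 2.79, 3.14, 3.14, 3.14].

## Interface

Orientations are given as a rotation vector (axis times angle).
In Python, from plant import robot, optics, close_job, models gives the robot as it stands.
- The arm moves only by the shell command python3 -m inch 'ROWS' [OPENING] [FORCE]. ROWS is a JSON object of lists of equal length, an entry for each row: "travel": the shift along the tool's x, y, z in m, a list of three; "spin": the turn about the tool's z in rad. In form: {"travel": [[x, y, z], ...], "spin": [spin, ...]}. A call has 1 to 10 rows; each row is the pose to reach, as a shift and turn from the pose commanded when the call began, along the tool's axes at that moment; what a row does not reach only later rows make up. A row lasts 1/12 s, in which the tool goes at most 41.7 mm and 7.16 degrees, less where a joint would pass 70% of its speed; a pose out of reach is approached as far as the arm can. A call with a gripper value outside its range is refused whole. OPENING is the closure, from 0 (fully open) to 1 (shut), set as the call begins (- or left out, the last holds). The fingers move at their own pace and stop on an object; FORCE is the grip in N (left out, the last holds). Time passes only in rows, so rows that repeat a pose let the fingers close. It gives the time, the measured TCP pose, the force, the opening and the grip force at its end, in the units of the state.
- robot.read_state(): the state, without advancing time (a new reading comes with each control period).
- optics.read_camera(name): name is "side" or "top"; returns (picture, depth): 384x512x3 uint8, red, green, blue; 384x512 float32, m along the optical axis (not along the pixel's ray), 0 where there is no reading.
- optics.camera_info(name): a dict with "camera_matrix" (3x3 intrinsics, pixels), "dist" ([k1, k2, p1, p2, k3] as OpenCV has them; the pictures are not rectified), "view" (4x4, takes a point from world to camera coordinates). Camera axes: x right, y down, z forward; pixel columns grow to the right and rows downward; lengths in m; the calibration is good to about 2 mm. A picture is of the moment at which its call begins. camera_info takes no time and is no camera call.
- close_job(): hands the job in; it is judged then, once.
Trained networks look in the newest picture that a camera, given by its name, has taken for a name from the list of things; names that differ only in an ending like _2 or _b are one class to them, and where a whole thing is asked for, a point or a joint stands for the part that bears it (a point fixed in the world has none). Each returns a list of dicts, best first, with "p" (0 to 1); they miss things now and then, are a little off and sometimes report something else, mostly with a low value. They report only what shows in the picture. A call takes as long as a camera call. They do not tell look-alikes from the thing itself.
- models.look_for(camera, name): "centre" ([x, y, z] in m, in world coordinates, good to about 4 mm: the middle of the surface that is visible of it).
- models.masks_of(camera, name): "region" (384x512 bool, what is visible of it).
The state is a dict: "t": time; "q": joint angles; "dq": joint speeds; "joint_torque": joint torques, N m; "tool_pos": TCP position; "orientation": TCP orientation; "force": force on the tool from outside, world axes, zero at the start; "wrist_torque": the same for the moment, N m; "opening": finger opening in m; "gripper_force": force on a finger pad.
Only numpy, scipy, OpenCV 4.12 (cv2) and the standard library are available. Lean on these libraries where they do the work, as an engineer would, in place of code of your own. Each camera call takes 0.05 s, during which the arm holds its last target. There are 200 camera calls.

## Task

With the stepped metal feeler, check the gap under the left-hand door (as the robot sees it) of the small white-doored cupboard, leaving mug, timer and salt shaker undisturbed: slide the thin end, flat on the worktop, about 50 mm in under that door, draw it out and lay it down in front of the doors. Then take it by the thin end and gently try the thick end at the same gap. If it goes in, leave the feeler lying about 50 mm in; if it jams against the door, draw it back and leave it lying flat in front of the cupboard, at least 3 cm clear of it.

Things in the scene. Friction and masses are not known exactly. Their poses are not given: they have to be found in the camera images.
- gauge: loose stepped feeler, a bare aluminium strip 160 long, 22 wide, about 60 g, lying flat. Flat underside; from the middle towards its +x end (80 mm) it is 6 thick, towards its -x end (80 mm) 10 thick. Origin: middle of the underside; x along the strip to the thin end, z up
- thin_tip (a point): middle of the end face of the 6 mm thin end, 80 mm from the feeler's origin along its +x; axes as the feeler's
- thick_tip (a point): middle of the end face of the 10 mm thick end, 80 mm from the feeler's origin along its -x; axes as the feeler's
- garage: fixed wooden cupboard without a floor, 250 wide, 140 deep, 150 high, on the worktop; its two white doors are its front and stay shut. Origin: centre of its outline on the worktop; x from front to back (away from the robot), y to the left-hand door, z up; the doors' outer face lies at x = -70 mm. Empty inside, the back panel 116 mm behind the doors
- door_low: the fixed door that hangs lower, 121 wide, 16 thick, 122 high: 8 mm gap to the worktop, so the 6 mm end passes and the 10 mm end jams. Origin: on the worktop under the middle of its outer face; x into the cupboard, y left. It is either the left-hand (62 mm to the cupboard's +y) or the right-hand door (-62 mm). A steel knob stands 20 mm out of its face, 103 mm up
- door_high: the other fixed door, same size and same axes and origin: its gap is 13 mm, so that both ends of the feeler pass. Its knob is 108 mm above the worktop
- mug: loose mug, 82 x 114 x 91 high, bystander; origin under its middle
- timer: loose kitchen timer, 60 x 60 x 50 high, bystander in front of the right-hand door; origin under its middle
- salt: loose salt shaker, 44 across, 90 high, bystander to the left of the cupboard; origin under its middle
Not all that is in view belongs to the job. There is more than one size of the gauge; the one meant has the size given above.

How it is judged:
On the way, in this order (a step that is already met when the one before it is completed fails the run):
1. the thin end is at least 40 mm in under the left-hand door, flat on the worktop (((y of door_low in the frame of garage above 0 m and x of thin_tip in the frame of door_low between 0.04 and 0.12 m and y of thin_tip in the frame of door_low between -0.06 and 0.06 m and z of thin_tip in the frame of door_low between -0.005 and 0.02 m) or (y of door_high in the frame of garage above 0 m and x of thin_tip in the frame of door_high between 0.04 and 0.12 m and y of thin_tip in the frame of door_high between -0.06 and 0.06 m and z of thin_tip in the frame of door_high between -0.005 and 0.02 m)) and angle between gauge's own z axis and vertical below 0.12 rad), for 0.1 s.
2. the feeler is drawn out and lies flat on the worktop, let go and at rest, wholly in front of the doors (height (world z) of gauge between -0.004 and 0.004 m and angle between gauge's own z axis and vertical below 0.12 rad and linear speed of gauge below 0.02 m/s and angular speed of gauge below 0.2 rad/s and contact force between the fingers and gauge below 0.1 N and x of each of thin_tip, thick_tip in the frame of garage below -0.075 m), for 0.2 s.
3. the thick end has been tried under the left-hand door: it is at least 40 mm in, or it is pressed against the lower edge of the low door with more than 1.5 N (((y of door_high in the frame of garage above 0 m and x of thick_tip in the frame of door_high between 0.04 and 0.12 m and y of thick_tip in the frame of door_high between -0.06 and 0.06 m and z of thick_tip in the frame of door_high between -0.005 and 0.02 m) or (y of door_low in the frame of garage above 0 m and x of thick_tip in the frame of door_low between -0.008 and 0.008 m and y of thick_tip in the frame of door_low between -0.06 and 0.06 m and z of thick_tip in the frame of door_low between -0.005 and 0.02 m and contact force between gauge and door_low above 1.5 N)) and angle between gauge's own z axis and vertical below 0.12 rad), for 0.1 s.
At the end, for the whole second after the job is handed in: Feeler flat on the worktop (4 mm, 0.12 rad), let go, at rest. If the left-hand door is the high one, the thick end lies at least 40 mm in under it; if it is the low one, the feeler lies wholly in front of the doors, 25 mm or more from their plane (height (world z) of gauge between -0.004 and 0.004 m and angle between gauge's own z axis and vertical below 0.12 rad and linear speed of gauge below 0.02 m/s and angular speed of gauge below 0.2 rad/s and contact force between the fingers and gauge below 0.1 N and ((y of door_high in the frame of garage above 0 m and x of thick_tip in the frame of door_high between 0.04 and 0.12 m and y of thick_tip in the frame of door_high between -0.06 and 0.06 m and z of thick_tip in the frame of door_high between -0.005 and 0.02 m) or (y of door_low in the frame of garage above 0 m and x of each of thin_tip, thick_tip in the frame of garage below -0.095 m))); the robot touches nothing.
It fails at once if the mug is moved by more than 30 mm or tipped (distance of mug from where it was at the start of the episode above 0.03 m or angle between mug's own z axis and vertical above 0.4 rad).
It fails at once if the timer is moved by more than 30 mm or tipped (distance of timer from where it was at the start of the episode above 0.03 m or angle between timer's own z axis and vertical above 0.4 rad).
It fails at once if the salt shaker is moved by more than 30 mm or tipped (distance of salt from where it was at the start of the episode above 0.03 m or angle between salt's own z axis and vertical above 0.4 rad).
It fails at once if the feeler is pushed hard against a door (over 40 N) (contact force between gauge and door_low above 40 N or contact force between gauge and door_high above 40 N).
It also fails if it takes over 72 s, if anything falls off the work surface, if the arm or the gripper's body presses on something with over 40 N, if the wrist force passes 120 N, or if a joint passes its speed limit or range.

## Working session

There is one attempt and no reset: what is moved stays moved. The work goes in short steps, Python scripts to look and compute and a shell command to move; the robot and the scene stay as the last step left them, time stands still between calls to the robot, and variables do not carry over. Pictures are saved under pics/ and viewed, at most 10 in all, crops included, and the job is handed in when it is done.

```bash
mkdir -p pics; ls
cat > h.py <<'E'
import numpy as np, cv2
from plant import robot, optics, models
def shot(cam,fn=None):
    im,d=optics.read_camera(cam)
    if fn: cv2.imwrite('pics/'+fn,im[:,:,::-1])
    return im,d
def world(cam,uv,d):
    i=optics.camera_info(cam);K=np.array(i['camera_matrix']);V=np.array(i['view'])
    uv=np.asarray(uv,float).reshape(-1,2)
    n=cv2.undistortPoints(uv[:,None],K,np.array(i['dist']))[:,0]
    z=np.array([d[int(round(v)),int(round(u))] for u,v in uv])
    c=np.c_[n*z[:,None],z]
    return (c-V[:3,3])@V[:3,:3]
def region_pts(cam,mask,d):
    v,u=np.nonzero(mask&(d>0)); return world(cam,np.c_[u,v],d)
E
python3 - <<'E'
from h import *
s=robot.read_state();print(s)
for c in ['side','top']:
    im,d=shot(c,c+'1.png')
    for n in ['gauge','garage','door_low','door_high','mug','timer','salt']:
        print(c,n,[(np.round(r['centre'],3).tolist(),round(r['p'],2)) for r in models.look_for(c,n)])
    for r in models.masks_of(c,'gauge'):
        P=region_pts(c,r['region'],d); 
        if len(P)<5: continue
        v,u=np.nonzero(r['region'])
        rc=cv2.minAreaRect(P[:,:2].astype(np.float32)); print('mask',round(r['p'],2),len(P),u.mean(),v.mean(),rc,np.percentile(P[:,2],[5,50,95]))
E
```

```text
pics
{'t': 0.0, 'q': array([-1.33538440e+00,  1.31145502e-01,  1.48927998e+00,  9.01828369e-06,
        1.52297862e+00, -8.54072934e-02]), 'dq': array([ 0.00101833,  0.0007087 ,  0.00098179, -0.00089155,  0.00011148,
       -0.00016437]), 'joint_torque': array([-5.47922718e-04, -5.59856558e+01, -4.91753983e+01,  7.66737806e-02,
        3.55784199e-02, -1.49923981e-04]), 'tool_pos': array([ 0.18910198, -0.56886022,  0.23459638]), 'orientation': array([-3.09947698e+00, -5.01493949e-01,  1.98988371e-04]), 'force': array([-0.73980205,  0.0665959 ,  0.17659536]), 'wrist_torque': array([-0.02510688, -0.0118021 , -0.04450345]), 'gripper_force': 0.0, 'opening': 0.09290689168196918}
side gauge [([0.544, 0.037, 0.012], 0.69), ([0.301, -0.312, 0.011], 0.58)]
side garage [([0.706, -0.244, 0.151], 0.97), ([0.547, 0.035, 0.01], 0.29)]
side door_low [([0.612, -0.359, 0.077], 0.64), ([0.702, -0.097, 0.049], 0.33)]
side door_high [([0.65, -0.238, 0.079], 0.67)]
side mug [([0.443, -0.472, 0.06], 0.92)]
side timer [([0.518, -0.36, 0.025], 0.7), ([0.702, -0.098, 0.051], 0.62)]
side salt [([0.704, -0.096
[... 660 characters left out ...]
, 0.012], 0.58)]
top garage [([0.692, -0.327, 0.15], 0.75), ([0.452, -0.509, 0.041], 0.32)]
top door_low [([0.613, -0.364, 0.086], 0.63)]
top door_high [([0.644, -0.245, 0.093], 0.58)]
top mug [([0.453, -0.506, 0.038], 0.64)]
top timer [([0.526, -0.375, 0.047], 0.85)]
top salt [([0.703, -0.114, 0.078], 0.66)]
mask 0.82 729 318.79972752043597 272.9700272479564 ((0.25610679388046265, -0.3803654909133911), (0.22623905539512634, 0.032578617334365845), 48.24496078491211) [0.00620184 0.01188827 0.01723336]
mask 0.81 318 194.17868338557994 182.76175548589342 ((0.5540775060653687, 0.014826059341430664), (0.02261359617114067, 0.1567915380001068), 18.514719009399414) [0.0029196  0.0083499  0.01305622]
```

View pics/side1.png

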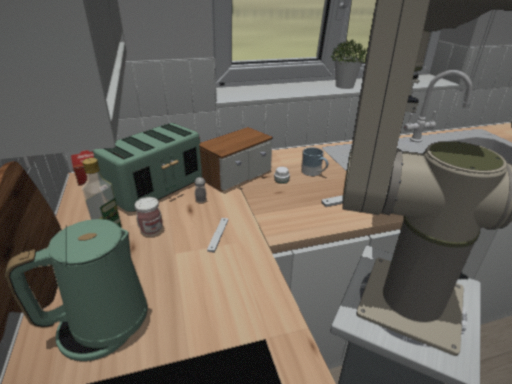

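View pics/top1.png

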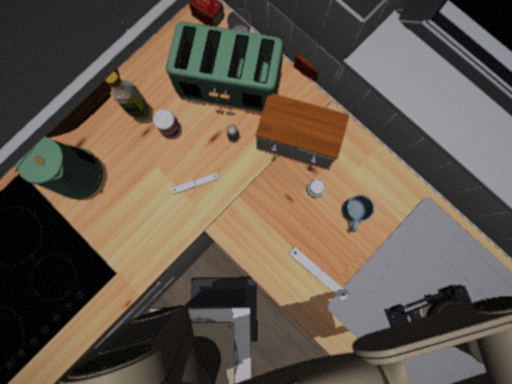

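Run:
```python
from h import *
im,d=shot('top')
v,u=np.mgrid[0:384,0:512]; 
P=world('top',np.c_[u.ravel(),v.ravel()],d)
ok=d.ravel()>0
# roof
m=ok&(abs(P[:,2]-.15)<.006)&(P[:,0]>.5)&(P[:,0]<.95)&(P[:,1]<0)&(P[:,1]>-.6)
print('roof',m.sum(),cv2.minAreaRect(P[m,:2].astype(np.float32)))
# door face
im2,d2=shot('side')
P2=world('side',np.c_[u.ravel(),v.ravel()],d2)
for r in models.masks_of('side','door_high')+models.masks_of('side','door_low'):
    Q=P2[r['region'].ravel()&(d2.ravel()>0)]
    if len(Q)<50: continue
    Q=Q[(Q[:,2]>.02)&(Q[:,2]<.09)]
    l=cv2.fitLine(Q[:,:2].astype(np.float32),cv2.DIST_HUBER,0,.01,.01).ravel()
    print(round(r['p'],2),len(Q),l,np.degrees(np.arctan2(l[1],l[0])),Q[:,:2].min(0),Q[:,:2].max(0))
# gauge height profile
for c,PP,dd in (('top',P,d),('side',P2,d2)):
  for r in models.masks_of(c,'gauge'):
    reg=cv2.erode(r['region'].astype(np.uint8),np.ones((2,2))).astype(bool)
    Q=PP[reg.ravel()&(dd.ravel()>0)]
    if len(Q)<50 or abs(Q[:,0].mean()-.55)>.04 : continue
    l=cv2.fitLine(Q[:,:2].astype(np.float32),cv2.DIST_HUBER,0,.01,.01).ravel()
    s=(Q[:,:2]-l[2:])@l[:2]
    print(c,l,np.degrees(np.arctan2(l[1],l[0])),s.min(),s.max())
    for a in np.arange(-.08,.08,.02):
        k=(s>=a)&(s<a+.02); print(round(a,2),k.sum(),np.median(Q[k,2]) if k.any() else 0)
for n in ['timer','mug','salt']:
    r=models.masks_of('top',n)
    if r:
        Q=P[r[0]['region'].ravel()&ok]; print(n,np.percentile(Q,[2,98],axis=0).round(3).tolist())
```

```text
roof 4335 ((0.7858412265777588, -0.2943843603134155), (0.5840591192245483, 0.3159487545490265), 49.50385284423828)
0.91 449 [ 0.29939604  0.9541289   0.65398616 -0.22668804] 72.57867 [ 0.62969348 -0.30391644] [ 0.67752003 -0.18520622]
0.76 370 [ 0.29988292  0.95397604  0.61297333 -0.35808897] 72.54942 [ 0.59269589 -0.42236188] [ 0.6332155  -0.30368518]
top [ 0.3239141  -0.94608647  0.5517074   0.01286901] -71.1002 -0.0757007001940638 0.07515183601168458
-0.08 25 0.009995976752930279
-0.06 28 0.009704257989033824
-0.04 28 0.009998817430988835
-0.02 37 0.009971871127811054
0.0 34 0.006618815138827797
0.02 33 0.006563725215941462
0.04 31 0.005921486336227481
0.06 21 0.006347035671644285
side [ 0.33131975 -0.9435185   0.54423684  0.02616579] -70.6511 -0.06944644159025574 0.08591023346936123
-0.08 26 0.00922159715235206
-0.06 38 0.010490378612312837
-0.04 35 0.009716370386968789
-0.02 35 0.010434861792058513
0.0 25 0.009554049736409342
0.02 28 0.006507708696545966
0.04 30 0.006533800036681293
0.06 22 0.007128484967673045
timer [[0.502, -0.404, 0.002], [0.555, -0.352, 0.053]]
mug [[0.398, -0.54, 0.003], [0.492, -0.462, 0.093]]
salt [[0.692, -0.133, 0.001], [0.737, -0.089, 0.091]]
```

The images show the feeler at about (194,183) in the top view. It is 157 x 22 mm, with the thin end towards -71°. The cupboard is at (300,130), with the timer and mug on its right and the salt on its left. The strip at (318,273) is a larger look-alike. Approaching now.

```bash
cat >> h.py <<'E'
from scipy.spatial.transform import Rotation as R
F=np.array([0.649,-0.245]); YAW=np.radians(-17.44)   # left-hand door: middle of outer face, cupboard x direction
def door2w(x,y): 
    c,s=np.cos(YAW),np.sin(YAW); return F+[c*x-s*y,s*x+c*y]
def w2door(p):
    c,s=np.cos(YAW),np.sin(YAW); a=np.asarray(p)-F; return np.array([c*a[0]+s*a[1],-s*a[0]+c*a[1]])
def togo(xy,z,psi):
    "tool-frame travel and spin to put the TCP at xy,z, tool x at angle psi (deg)"
    s=robot.read_state(); M=R.from_rotvec(s['orientation']).as_matrix()
    t=M.T@(np.r_[xy,z]-s['tool_pos']); p=np.degrees(np.arctan2(M[1,0],M[0,0]))
    dp=psi-p
    print('t',round(s['t'],2),'pos',s['tool_pos'].round(4),'psi',round(p,2),'tilt',M[2,2].round(5),'travel',t.round(4),'spin',round(-np.radians((dp+180)%360-180),4),'q',s['q'].round(2),'F',s['force'].round(1),'open',round(s['opening'],4),'grip',s['gripper_force'])
E
python3 -m inch '{"travel":[[0.03,-0.028,0],[0.06,-0.056,0],[0.09,-0.084,0],[0.12,-0.112,0],[0.15,-0.14,0],[0.18,-0.168,0],[0.21,-0.196,0],[0.24,-0.224,0],[0.27,-0.252,0],[0.3,-0.28,0]],"spin":[-0.1,-0.2,-0.3,-0.4,-0.5,-0.6,-0.7,-0.8,-0.9,-1.0]}' 0.35 30
python3 -c "
from h import *
togo((.536,.063),.12,109)"
```

```text
t: 2.18
tool_pos: [0.3862, -0.2073, 0.236]
orientation: [2.476, 1.932, 0.001]
force: [0.5, -0.4, 0.0]
opening: 0.0605
gripper_force: 0.0
t 2.18 pos [ 0.3862 -0.2073  0.236 ] psi 75.94 tilt -1.0 travel [0.2986 0.0796 0.116 ] spin -0.577 q [-0.61 -0.32  1.91  0.    1.55 -0.36] F [ 0.5 -0.4  0. ] open 0.0605 grip 0.0
```

```bash
python3 -m inch '{"travel":[[0.035,0.01,0.0],[0.07,0.02,0.01],[0.105,0.03,0.02],[0.14,0.04,0.03],[0.18,0.05,0.04],[0.21,0.058,0.05],[0.245,0.066,0.065],[0.275,0.073,0.08],[0.29,0.077,0.1],[0.298,0.08,0.116]],"spin":[-0.07,-0.14,-0.21,-0.28,-0.35,-0.42,-0.49,-0.55,-0.577,-0.577]}'
python3 - <<'E'
from h import *
im,d=shot('top')
for c in ('top','side'):
  im,d=shot(c,c+'2.png')
  for r in models.masks_of(c,'gauge'):
    Q=region_pts(c,r['region'],d)
    if len(Q)<20 or abs(Q[:,0].mean()-.55)>.06: continue
    print(c,len(Q),cv2.minAreaRect(Q[:,:2].astype(np.float32)))
togo((.536,.063),.0185,109)
E
```

```text
t: 3.02
tool_pos: [0.5374, 0.0624, 0.1185]
orientation: [-1.824, -2.557, -0.001]
force: [0.3, 0.3, -0.5]
opening: 0.0601
gripper_force: 0.0
top 225 ((0.561863362789154, -0.003952838480472565), (0.024556349962949753, 0.11879149824380875), 18.658836364746094)
side 292 ((0.5410084128379822, 0.014054469764232635), (0.049012407660484314, 0.15981820225715637), 20.638816833496094)
t 3.27 pos [0.5371 0.0593 0.1206] psi 108.71 tilt -1.0 travel [3.900e-03 1.000e-04 1.021e-01] spin -0.005 q [ 0.02  0.05  1.78 -0.    1.3  -0.31] F [ 1.1 -0.   0.1] open 0.0606 grip 0.0
```

```bash
python3 -m inch '{"travel":[[0.001,0,0.03],[0.002,0,0.055],[0.003,0,0.075],[0.003,0,0.088],[0.003,0,0.095],[0.003,0,0.1],[0.003,0,0.1],[0.003,0,0.1]],"spin":[0,0,0,0,0,0,0,0]}'
python3 - <<'E'
from h import *
for i in range(2):
  shot('top'); togo((.536,.063),.0185,109)
E
```

```text
t: 3.93
tool_pos: [0.5368, 0.0625, 0.0208]
orientation: [1.83, 2.552, 0.002]
force: [0.3, -0.3, -0.1]
opening: 0.0603
gripper_force: 0.0
t 3.98 pos [0.5371 0.0626 0.0211] psi 108.72 tilt -1.0 travel [ 0.0007 -0.0009  0.0026] spin -0.0048 q [ 0.02  0.19  1.84  0.    1.11 -0.31] F [ 0.2  0.3 -0.5] open 0.0602 grip 0.0
t 4.03 pos [0.5371 0.0627 0.0211] psi 108.73 tilt -1.0 travel [ 0.0007 -0.0009  0.0026] spin -0.0047 q [ 0.02  0.19  1.84  0.    1.11 -0.31] F [-0.1  0.7  0.4] open 0.0603 grip 0.0
```

Down 2 mm more, then close.

```bash
python3 -m inch '{"travel":[[0,0,0.001],[0,0,0.002],[0,0,0.002]],"spin":[0,0,0]}'
python3 -m inch '{"travel":[[0,0,0],[0,0,0],[0,0,0],[0,0,0],[0,0,0],[0,0,0],[0,0,0],[0,0,0]],"spin":[0,0,0,0,0,0,0,0]}' 1 25
python3 - <<'E'
from h import *
togo((.49,-.07),.0195,109)
E
```

```text
t: 4.28
tool_pos: [0.5361, 0.0628, 0.0178]
orientation: [1.83, 2.553, 0.0]
force: [0.4, -0.1, -0.1]
opening: 0.0602
gripper_force: 0.0
t: 4.95
tool_pos: [0.5359, 0.0627, 0.0176]
orientation: [-1.83, -2.553, -0.0]
force: [0.2, -0.3, -0.9]
opening: 0.0219
gripper_force: 25.0
t 4.95 pos [0.5359 0.0627 0.0176] psi 108.73 tilt -1.0 travel [-0.1109 -0.0861 -0.0019] spin -0.0047 q [ 0.02  0.19  1.84  0.    1.11 -0.31] F [ 0.2 -0.3 -0.9] open 0.0219 grip 24.99897837638855
```

```bash
python3 -m inch '{"travel":[[0,0,-0.003],[-0.01,-0.008,-0.004],[-0.025,-0.019,-0.004],[-0.04,-0.031,-0.004],[-0.055,-0.043,-0.004],[-0.07,-0.055,-0.004],[-0.085,-0.066,-0.004],[-0.098,-0.076,-0.004],[-0.106,-0.083,-0.004],[-0.11,-0.086,-0.004]],"spin":[0,0,0,0,0,0,0,0,0,0]}'
python3 -m inch '{"travel":[[0,0,0],[0,0,0],[0,0,0],[0,0,0],[0,0,0],[0,0,0],[0,0,0],[0,0,0],[0,0,0],[0,0,0]],"spin":[-0.04,-0.14,-0.24,-0.34,-0.44,-0.54,-0.64,-0.74,-0.84,-0.9]}'
python3 - <<'E'
from h import *
togo(door2w(-.165,0),.0205,162.56)
E
```

```text
t: 5.78
tool_pos: [0.489, -0.0707, 0.0217]
orientation: [-1.832, -2.552, 0.001]
force: [-0.2, -0.4, -1.0]
opening: 0.0215
gripper_force: 25.0
t: 6.62
tool_pos: [0.4897, -0.0688, 0.0216]
orientation: [-0.528, -3.097, -0.0]
force: [0.3, 0.4, -1.3]
opening: 0.0216
gripper_force: 25.0
t 6.62 pos [ 0.4897 -0.0688  0.0216] psi 160.65 tilt -1.0 travel [-0.0437 -0.119   0.0011] spin -0.0334 q [-0.24  0.07  1.97  0.    1.1  -1.48] F [ 0.3  0.4 -1.3] open 0.0216 grip 24.99822825193405
```

```bash
python3 -m inch '{"travel":[[-0.004,-0.01,0],[-0.01,-0.027,0],[-0.016,-0.044,0],[-0.022,-0.061,0],[-0.028,-0.078,0],[-0.034,-0.095,0],[-0.04,-0.108,0],[-0.043,-0.116,0],[-0.044,-0.119,0],[-0.044,-0.119,0]],"spin":[0,-0.01,-0.02,-0.03,-0.033,-0.033,-0.033,-0.033,-0.033,-0.033]}'
python3 - <<'E'
from h import *
for c in ('top','side'):
  im,d=shot(c)
  crop=im[100:280,150:390] if c=='top' else im[110:280,150:370]
  cv2.imwrite(f'pics/{c}3.png',cv2.resize(crop,None,fx=3,fy=3,interpolation=cv2.INTER_CUBIC)[:,:,::-1])
  for r in models.masks_of(c,'gauge'):
    Q=region_pts(c,r['region'],d)
    if len(Q)<20: continue
    Q=Q[(Q[:,2]<.025)&(abs(Q[:,0]-.55)<.15)&(Q[:,1]>-.3)]
    if len(Q)<20: continue
    l=cv2.fitLine(Q[:,:2].astype(np.float32),cv2.DIST_HUBER,0,.01,.01).ravel()
    D=np.array([w2door(q[:2]) for q in Q]); print(c,len(Q),np.degrees(np.arctan2(l[1],l[0])),D.min(0),D.max(0),np.median(D,0),np.median(Q[:,2]))
togo(door2w(-.08,0),.0185,162.56)
E
```

```text
t: 7.45
tool_pos: [0.4911, -0.1965, 0.0216]
orientation: [-0.489, -3.103, -0.0]
force: [-0.9, -0.3, -1.1]
opening: 0.0218
gripper_force: 25.0
top 46 72.25363 [ 0.00076621 -0.05416668] [0.00575671 0.05919343] [0.00215906 0.01244927] 0.01761881992031352
t 7.65 pos [ 0.491  -0.1951  0.0215] psi 162.23 tilt -1.0 travel [-0.0857  0.0003  0.0029] spin -0.0058 q [-0.48  0.16  1.87  0.    1.11 -1.74] F [ 0.3 -0.1 -0.7] open 0.0214 grip 24.998711943626404
```

View pics/side3.png

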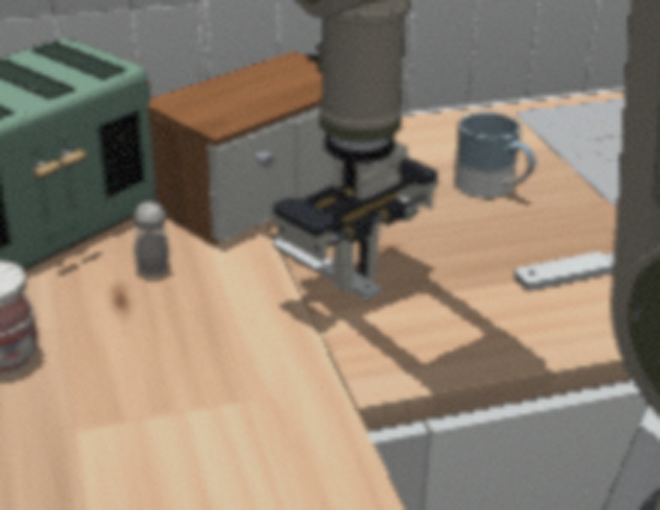

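View pics/top3.png

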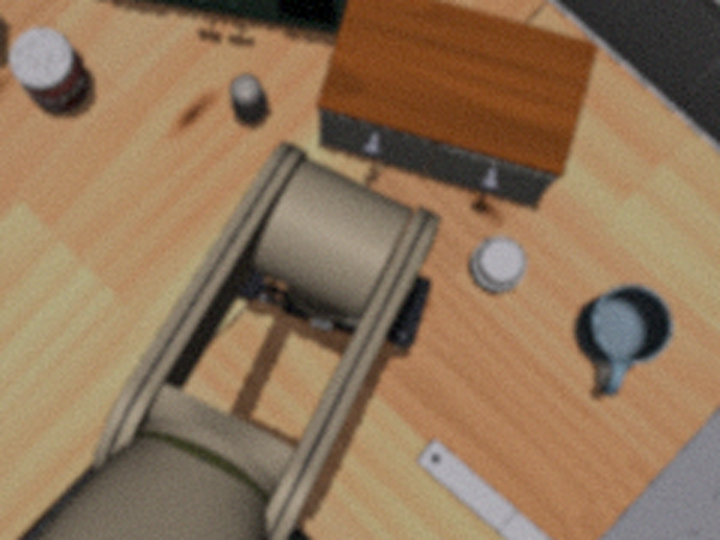

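```bash
python3 -m inch '{"travel":[[0,0,0.002],[0,0,0.0038],[0,0,0.0038],[-0.008,0,0.0038],[-0.018,0,0.0038],[-0.026,0,0.0038],[-0.034,0,0.0038],[-0.042,0,0.0038],[-0.05,0,0.0038],[-0.05,0,0.0038]],"spin":[-0.002,-0.004,-0.005,-0.005,-0.005,-0.005,-0.005,-0.005,-0.005,-0.005]}'
python3 - <<'E'
from h import *
togo(door2w(-.077,0),.0178,162.56)
E
```

```text
t: 8.48
tool_pos: [0.5402, -0.2118, 0.018]
orientation: [0.478, 3.104, -0.0]
force: [0.4, -0.3, -0.4]
opening: 0.0216
gripper_force: 25.0
t 8.48 pos [ 0.5402 -0.2118  0.018 ] psi 162.48 tilt -1.0 travel [-0.0367  0.001   0.0003] spin -0.0014 q [-0.46  0.29  1.73  0.    1.13 -1.73] F [ 0.4 -0.3 -0.4] open 0.0216 grip 24.998571574687958
```

```bash
python3 -m inch '{"travel":[[-0.006,0,0],[-0.013,0,0],[-0.02,0,0],[-0.027,0,0],[-0.033,0,0],[-0.038,0,0],[-0.038,0,0],[-0.038,0,0],[-0.038,0,0]],"spin":[0,0,0,0,0,0,0,0,0]}'
python3 - <<'E'
from h import *
im,d=shot('side'); crop=im[120:250,180:340]
cv2.imwrite('pics/side4.png',cv2.resize(crop,None,fx=4,fy=4,interpolation=cv2.INTER_CUBIC)[:,:,::-1])
togo(door2w(-.077,0),.0178,162.56)
E
```

```text
t: 9.23
tool_pos: [0.5748, -0.2226, 0.0177]
orientation: [-0.478, -3.105, -0.0]
force: [0.5, -0.1, -0.8]
opening: 0.0214
gripper_force: 25.0
t 9.28 pos [ 0.5747 -0.2226  0.0177] psi 162.48 tilt -1.0 travel [-0.0006  0.0009 -0.0001] spin -0.0014 q [-0.45  0.37  1.62 -0.    1.15 -1.72] F [ 0.7  0.9 -0.3] open 0.022 grip 24.998596608638763
```

View pics/side4.png

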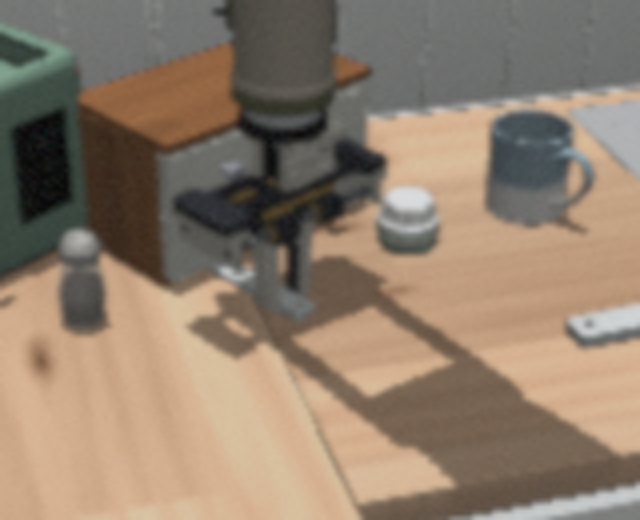

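```bash
python3 -m inch '{"travel":[[0.006,0,0],[0.02,0,0],[0.036,0,0],[0.054,0,0],[0.072,0,0],[0.09,0,0],[0.108,0,0],[0.126,0,0],[0.14,0,0],[0.148,0,0]],"spin":[0,0,0,0,0,0,0,0,0,0]}'
python3 -m inch '{"travel":[[0,0,0],[0,0,0],[0,0,0],[0,0,0],[0,0,0],[0,0,0],[0,0,0],[0,0,0]],"spin":[0,0,0,0,0,0,0,0]}' 0.45
python3 -m inch '{"travel":[[0,0,-0.01],[0,0,-0.03],[0,0,-0.05],[0,0,-0.05],[-0.02,0,-0.05],[-0.04,0,-0.05],[-0.06,0,-0.05],[-0.08,0,-0.05],[-0.095,0,-0.05],[-0.1,0,-0.05]],"spin":[0,0,0,0,0,0,0,0,0,0]}'
python3 - <<'E'
from h import *
for c in ('top','side'):
  im,d=shot(c)
  cv2.imwrite(f'pics/{c}5.png',cv2.resize(im[130:280,170:370],None,fx=4,fy=4,interpolation=cv2.INTER_CUBIC)[:,:,::-1])
  for r in models.masks_of(c,'gauge'):
    Q=region_pts(c,r['region'],d)
    if len(Q)<10: continue
    rc=cv2.minAreaRect(Q[:,:2].astype(np.float32));l=cv2.fitLine(Q[:,:2].astype(np.float32),cv2.DIST_HUBER,0,.01,.01).ravel()
    D=np.array([w2door(q[:2]) for q in Q]);print(c,r['p'],len(Q),rc,np.degrees(np.arctan2(l[1],l[0])),D.min(0),D.max(0),np.median(D,0),np.median(Q[:,2]))
togo(door2w(-.127,0),.0178,162.56)
E
```

```text
t: 10.12
tool_pos: [0.4323, -0.1775, 0.0178]
orientation: [-0.479, -3.105, -0.0]
force: [0.2, 0.4, -0.4]
opening: 0.0218
gripper_force: 25.0
t: 10.78
tool_pos: [0.4339, -0.1781, 0.0177]
orientation: [-0.478, -3.105, -0.0]
force: [-0.5, -0.2, 0.5]
opening: 0.0509
gripper_force: 0.0
t: 11.62
tool_pos: [0.5309, -0.2089, 0.0682]
orientation: [0.478, 3.104, -0.001]
force: [-0.5, -0.9, -0.2]
opening: 0.0514
gripper_force: 0.0
top 0.78 710 ((0.2554832100868225, -0.3818437159061432), (0.2288270741701126, 0.032431572675704956), 48.707496643066406) 48.496304 [-0.39302238 -0.35324406] [-0.27724902 -0.1413036 ] [-0.3335073  -0.24603119] 0.012015526070377444
top 0.64 274 ((0.46362411975860596, -0.18816466629505157), (0.02528405375778675, 0.12409976124763489), 72.41336059570312) -17.401121 [-0.25593628 -0.01390772] [-0.13184659  0.01142165] [-0.19619628 -0.0011758 ] 0.008925241774896252
side 0.6 263 ((0.29578909277915955, -0.3471599519252777), (0.1272621899843216, 0.05471750348806381), 48.341957092285156) 47.755535 [-0.3489933  -0.26098643] [-0.27008983 -0.13740618] [-0.31572929 -0.18867818] 0.014149532863526704
side 0.5 217 ((0.4740418791770935, -0.19426724314689636), (0.0378866083920002, 0.15460510551929474), 74.78781127929688) -17.948332 [-0.25993026 -0.02441268] [-0.10498326  0.01357454] [-0.20228226  0.00363217] 0.008486206964200963
t 11.82 pos [ 0.5283 -0.2078  0.0674] psi 162.49 tilt -1.0 travel [0.0006 0.0007 0.0496] spin -0.0013 q [-0.47  0.19  1.74 -0.    1.21 -1.73] F [-0.3 -0.4 -1.1] open 0.0512 grip 0.0
```

View pics/side5.png

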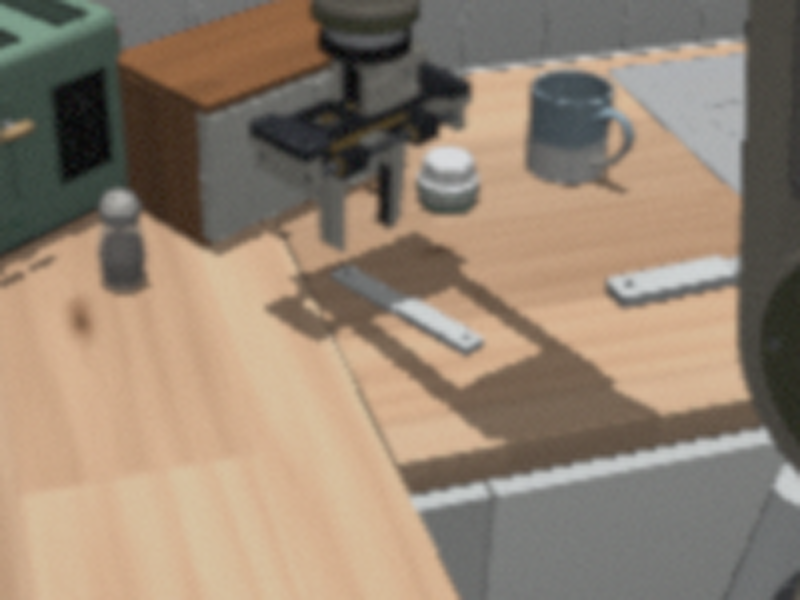

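The feeler lies flat in front of the doors, thin end towards them and wholly drawn out. Now regrasping it by the thin end.

```bash
python3 -m inch '{"travel":[[0,0,0.015],[0,0,0.03],[0,0,0.042],[0,0,0.048],[0,0,0.05],[0,0,0.05],[0,0,0.05]],"spin":[0,0,0,0,0,0,0]}'
python3 -m inch '{"travel":[[0,0,0],[0,0,0],[0,0,0],[0,0,0],[0,0,0],[0,0,0],[0,0,0]],"spin":[0,0,0,0,0,0,0]}' 1 30
python3 - <<'E'
from h import *
togo(door2w(-.21,0.0),.022,72)
E
```

```text
t: 12.4
tool_pos: [0.5289, -0.2082, 0.018]
orientation: [-0.479, -3.105, -0.0]
force: [-0.2, -0.0, 0.8]
opening: 0.0509
gripper_force: 0.0
t: 12.98
tool_pos: [0.5292, -0.2082, 0.0179]
orientation: [0.478, 3.105, -0.0]
force: [-1.0, 0.4, 1.0]
opening: 0.0212
gripper_force: 30.0
t 12.98 pos [ 0.5292 -0.2082  0.0179] psi 162.48 tilt -1.0 travel [ 0.0847  0.0007 -0.0041] spin 1.5792 q [-0.47  0.26  1.76 -0.    1.12 -1.73] F [-1.   0.4  1. ] open 0.0212 grip 29.999995529651642
```

```bash
python3 -m inch '{"travel":[[0,0,-0.003],[0.01,0,-0.004],[0.02,0,-0.004],[0.03,0,-0.004],[0.04,0,-0.004],[0.05,0,-0.004],[0.06,0,-0.004],[0.07,0,-0.004],[0.08,0,-0.004],[0.085,0,-0.004]],"spin":[0,0.05,0.13,0.22,0.32,0.42,0.52,0.62,0.72,0.82]}'
python3 -m inch '{"travel":[[0,0,0],[0,0,0],[0,0,0],[0,0,0],[0,0,0],[0,0,0],[0,0,0],[0,0,0],[0,0,0],[0,0,0]],"spin":[0.1,0.22,0.34,0.46,0.58,0.7,0.82,0.94,1.06,1.18]}'
python3 -m inch '{"travel":[[0,0,0],[0,0,0],[0,0,0],[0,0,0],[0,0,0],[0,0,0],[0,0,0],[0,0,0],[0,0,0],[0,0,0]],"spin":[0.12,0.24,0.36,0.48,0.6,0.72,0.84,0.96,1.06,1.14]}'
python3 - <<'E'
from h import *
togo(door2w(-.165,0.0),.0178,-17.44)
im,d=shot('side');
cv2.imwrite('pics/side6.png',cv2.resize(im[130:280,170:370],None,fx=4,fy=4,interpolation=cv2.INTER_CUBIC)[:,:,::-1])
for r in models.masks_of('side','gauge'):
    Q=region_pts('side',r['region'],d); D=np.array([w2door(q[:2]) for q in Q]); print(len(Q),D.min(0),D.max(0),np.median(D,0),np.median(Q[:,2]))
E
```

```text
t: 13.82
tool_pos: [0.447, -0.1822, 0.0217]
orientation: [-1.683, -2.652, 0.0]
force: [0.5, -0.4, -0.8]
opening: 0.0212
gripper_force: 30.0
t: 14.65
tool_pos: [0.4481, -0.1826, 0.022]
orientation: [-2.875, -1.266, 0.0]
force: [-0.6, 0.5, -0.5]
opening: 0.0215
gripper_force: 30.0
t: 15.48
tool_pos: [0.448, -0.1826, 0.022]
orientation: [-3.104, 0.484, 0.0]
force: [-0.7, 0.2, -1.6]
opening: 0.0212
gripper_force: 30.0
t 15.48 pos [ 0.448  -0.1826  0.022 ] psi -17.74 tilt -1.0 travel [ 0.0454 -0.001   0.0041] spin -0.0052 q [-0.49  0.04  2.   -0.    1.1   1.39] F [-0.7  0.2 -1.6] open 0.0212 grip 29.997400045394897
272 [-0.34784293 -0.27383905] [-0.27162206 -0.13518837] [-0.31586073 -0.1895866 ] 0.014076194487557207
137 [-0.23766838 -0.01251199] [-0.07720764  0.01406952] [-0.15833682  0.00705152] 0.010707993379695614
```

View pics/side6.png

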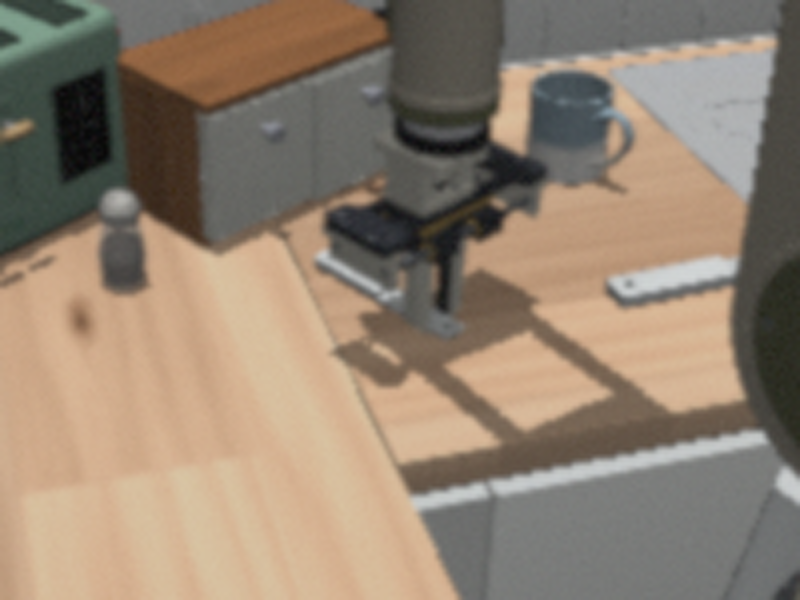

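```bash
python3 -m inch '{"travel":[[0,0,0.002],[0,0,0.004],[0,0,0.004],[0.01,0,0.004],[0.02,0,0.004],[0.03,0,0.004],[0.04,0,0.004],[0.05,0,0.004],[0.057,-0.001,0.004],[0.06,-0.001,0.004]],"spin":[0,-0.005,-0.005,-0.005,-0.005,-0.005,-0.005,-0.005,-0.005,-0.005]}'
python3 -m inch '{"travel":[[0.001,0,0],[0.003,0,0],[0.005,0,0],[0.007,0,0],[0.009,0,0],[0.01,0,0],[0.01,0,0],[0.01,0,0]],"spin":[0,0,0,0,0,0,0,0]}' - 12
python3 - <<'E'
from h import *
togo(door2w(-.13,0.0),.0178,-17.44)
E
```

```text
t: 16.42
tool_pos: [0.5064, -0.1998, 0.0178]
orientation: [3.107, -0.466, 0.001]
force: [-0.2, 0.5, 0.4]
opening: 0.0214
gripper_force: 30.0
t: 17.08
tool_pos: [0.5153, -0.2027, 0.0179]
orientation: [3.106, -0.468, 0.0]
force: [0.7, 0.8, -0.4]
opening: 0.0222
gripper_force: 12.0
t 17.08 pos [ 0.5153 -0.2027  0.0179] psi -17.14 tilt -1.0 travel [0.0102 0.0004 0.0001] spin 0.0052 q [-0.47  0.22  1.8  -0.    1.11  1.4 ] F [ 0.7  0.8 -0.4] open 0.0222 grip 11.998269706964493
```

```bash
python3 -m inch '{"travel":[[0.001,0,0],[0.002,0,0],[0.003,0,0],[0.004,0,0],[0.005,0,0],[0.006,0,0],[0.007,0,0],[0.007,0,0]],"spin":[0,0,0,0,0,0,0,0]}'
python3 -m inch '{"travel":[[0.001,0,0],[0.002,0,0],[0.003,0,0],[0.003,0,0]],"spin":[0,0,0,0]}'
```

```text
t: 17.75
tool_pos: [0.5221, -0.2048, 0.0179]
orientation: [3.106, -0.468, 0.0]
force: [0.3, -0.3, -0.5]
opening: 0.022
gripper_force: 12.0
t: 18.08
tool_pos: [0.525, -0.2056, 0.0179]
orientation: [3.106, -0.468, 0.0]
force: [-0.1, -0.2, -0.4]
opening: 0.0219
gripper_force: 12.0
```

```bash
python3 -m inch '{"travel":[[0.001,0,0],[0.002,0,0],[0.002,0,0],[0.002,0,0]],"spin":[0,0,0,0]}'
```

```text
t: 18.42
tool_pos: [0.5268, -0.2062, 0.0179]
orientation: [3.106, -0.468, 0.0]
force: [0.7, 0.8, -0.5]
opening: 0.0218
gripper_force: 12.0
```

```bash
python3 -m inch '{"travel":[[0.001,0,0],[0.002,0,0],[0.003,0,0],[0.003,0,0]],"spin":[0,0,0,0]}'
python3 - <<'E'
from h import *
f=[]
for i in range(6): shot('side'); f.append(robot.read_state()['force'])
print(np.mean(f,0),np.std(f,0))
E
```

```text
t: 18.75
tool_pos: [0.5298, -0.2071, 0.0179]
orientation: [3.106, -0.468, 0.0]
force: [-0.6, -0.1, 0.1]
opening: 0.0219
gripper_force: 12.0
[ 0.80830158  0.35632376 -0.28888298] [0.41993183 0.586355   0.21775755]
```

```bash
python3 -m inch '{"travel":[[0.001,0,0],[0.002,0,0],[0.003,0,0],[0.003,0,0]],"spin":[0,0,0,0]}'
python3 -m inch '{"travel":[[0.001,0,0],[0.002,0,0],[0.003,0,0],[0.003,0,0]],"spin":[0,0,0,0]}'
```

```text
t: 19.38
tool_pos: [0.5326, -0.208, 0.0179]
orientation: [-3.106, 0.468, -0.0]
force: [-0.1, -0.3, -0.4]
opening: 0.0219
gripper_force: 12.0
t: 19.72
tool_pos: [0.5355, -0.2089, 0.0179]
orientation: [3.106, -0.468, 0.0]
force: [0.1, 0.2, -1.1]
opening: 0.0218
gripper_force: 12.0
```

```bash
python3 -m inch '{"travel":[[0.001,0,0],[0.003,0,0],[0.005,0,0],[0.007,0,0],[0.009,0,0],[0.01,0,0],[0.01,0,0]],"spin":[0,0,0,0,0,0,0]}'
python3 - <<'E'
from h import *
im,d=shot('side'); print(robot.read_state()['force'])
cv2.imwrite('pics/side7.png',cv2.resize(im[140:240,190:310],None,fx=6,fy=6,interpolation=cv2.INTER_CUBIC)[:,:,::-1])
togo(door2w(-.075,0),.0178,-17.44)
E
```

```text
t: 20.3
tool_pos: [0.5452, -0.2119, 0.0179]
orientation: [3.106, -0.468, 0.0]
force: [0.5, 0.5, -1.3]
opening: 0.0217
gripper_force: 12.0
[ 0.19560939  0.13199946 -0.25467194]
t 20.35 pos [ 0.545  -0.2118  0.0178] psi -17.14 tilt -1.0 travel [0.0341 0.0007 0.0001] spin 0.0052 q [-0.46  0.3   1.71 -0.    1.13  1.41] F [ 0.2  0.1 -0.3] open 0.0216 grip 11.998258978128433
```

View pics/side7.png

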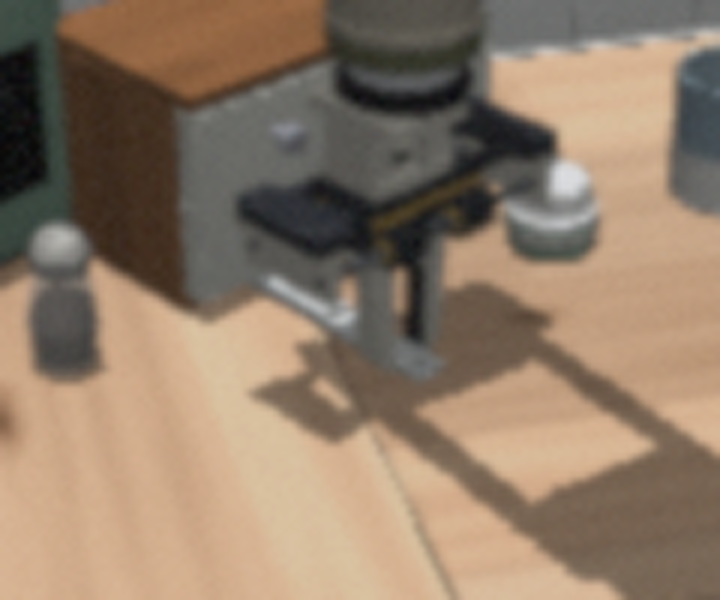

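The thick end has passed under without any force, so this is the high door. I'll go on to about 55 mm.

```bash
python3 -m inch '{"travel":[[0.003,0,0],[0.008,0,0],[0.013,0,0],[0.018,0,0],[0.023,0,0],[0.028,0,0],[0.032,0,0],[0.034,0,0],[0.034,0,0]],"spin":[0,0,0,0,0,0,0,0,0]}'
python3 -c "
from h import *
togo(door2w(-.075,0),.0178,-17.44)"
```

```text
t: 21.1
tool_pos: [0.5779, -0.222, 0.0179]
orientation: [3.106, -0.468, 0.001]
force: [1.2, -0.8, -0.8]
opening: 0.0218
gripper_force: 12.0
t 21.1 pos [ 0.5779 -0.222   0.0179] psi -17.14 tilt -1.0 travel [-0.0002  0.0007  0.0001] spin 0.0052 q [-0.45  0.38  1.61  0.    1.15  1.42] F [ 1.2 -0.8 -0.8] open 0.0218 grip 11.998288929462433
```

```bash
python3 -m inch '{"travel":[[0,0,0],[0,0,0],[0,0,0],[0,0,0],[0,0,0],[0,0,0],[0,0,0],[0,0,0]],"spin":[0,0,0,0,0,0,0,0]}' 0.45
python3 -m inch '{"travel":[[0,0,-0.005],[0,0,-0.015],[0,0,-0.025],[-0.015,0,-0.035],[-0.04,0,-0.05],[-0.07,0,-0.07],[-0.1,0,-0.09],[-0.12,0,-0.1],[-0.13,0,-0.1],[-0.13,0,-0.1]],"spin":[0,0,0,0,0,0,0,0,0,0]}'
python3 - <<'E'
from h import *
for c in ('side','top'):
  im,d=shot(c)
  if c=='side': cv2.imwrite('pics/side8.png',cv2.resize(im[140:240,190:310],None,fx=6,fy=6,interpolation=cv2.INTER_CUBIC)[:,:,::-1])
  for r in models.masks_of(c,'gauge'):
    Q=region_pts(c,r['region'],d)
    if len(Q)<10 :continue
    D=np.array([w2door(q[:2]) for q in Q]); print(c,len(Q),np.percentile(D,[1,99],axis=0).round(4).tolist(),np.median(Q[:,2]))
togo(door2w(-.1,0),.1,0)
E
```

```text
t: 21.77
tool_pos: [0.5773, -0.2218, 0.0178]
orientation: [-3.107, 0.468, 0.0]
force: [0.9, 0.4, 1.0]
opening: 0.0513
gripper_force: 0.0
t: 22.6
tool_pos: [0.4527, -0.1835, 0.1202]
orientation: [3.105, -0.468, 0.005]
force: [-0.4, 0.5, -0.3]
opening: 0.0514
gripper_force: 0.0
side 281 [[-0.3474, -0.2674], [-0.2774, -0.1366]] 0.014018279197474384
top 746 [[-0.3881, -0.3522], [-0.2808, -0.1458]] 0.011975530643706808
top 101 [[-0.0556, -0.0097], [-0.0007, 0.0104]] 0.007570986807658756
t 22.8 pos [ 0.4538 -0.1837  0.1182] psi -17.14 tilt -1.0 travel [0.1046 0.0005 0.0183] spin -0.2992 q [-0.49 -0.08  1.92  0.    1.3   1.38] F [ 0.5  0.1 -0.5] open 0.0514 grip 0.0
```

View pics/side8.png

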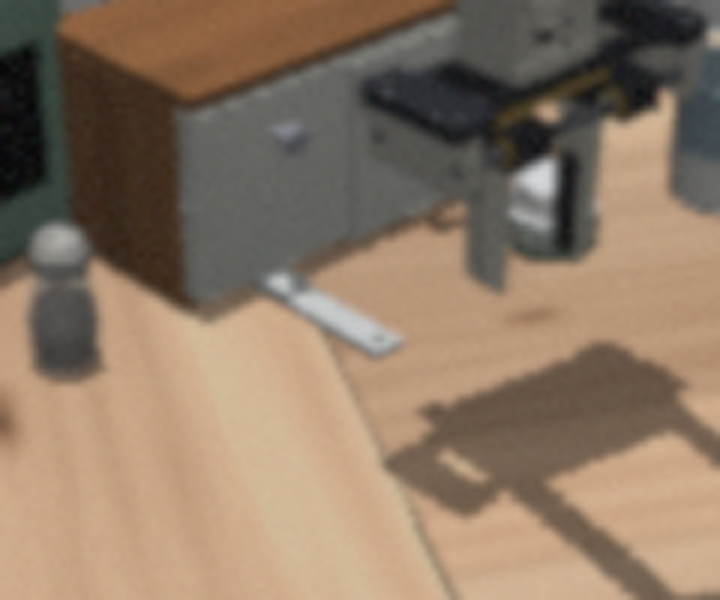

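```bash
python3 -c "
from plant import close_job
print(close_job())"
```

```text
the job is handed in; nothing more can be done
None
```

The thin end went in under the left-hand door and was drawn out and laid down; the thick end then passed under it too without jamming, so by the camera and tool position the feeler now lies flat and released with its thick end about 50 mm in, and the job is handed in (no verdict was returned).

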